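# Pull apart two nested measuring cups and put each in its size row

## Task

The narrow yellow measuring cup has been left standing inside the wide blue one. Pull the two apart and stand each upright in the white tray that holds the other cup of its own size: yellow with yellow in the narrow tray, blue with blue in the wide tray.

Things in the scene. Friction and masses are not known exactly. Their poses are not given: they have to be found in the camera images.
- cup_narrow_centre (a point): Centre, half-way up and on the axis, of the loose narrow yellow cup that starts standing in the wide blue cup: round, 84 mm high, 40 mm across the rim, 34 mm across the foot, wall 3 mm, about 50 g, stiff plastic. Standing on the blue cup's inner floor it rises 39 mm above the blue rim and is free to shift sideways by a few mm (no jam). Its z axis points up out of the cup when it stands upright.
- cup_wide_centre (a point): Centre, half-way up and on the axis, of the loose wide blue cup that starts on the worktop with the yellow cup in it: round, 50 mm high, 60 mm across the rim, 52 mm across the foot, wall 3 mm, inner floor 5 mm above its underside, about 70 g, stiff plastic. Its z axis points up out of the cup when it stands upright.
- row_narrow: Fixed low white tray, dark liner; inside 70 mm wide (y), 202 mm long (x, roughly away from the robot); liner 6 mm above the worktop, walls 4 mm thick, 14 mm high. Origin: underside centre, on the worktop. A loose yellow cup like the nested one already stands in it 60 mm towards +x; the half towards -x is free (a good spot: 40 mm towards -x). The trays lie side by side; which is left varies.
- row_wide: Fixed low white tray, dark liner; inside 90 mm wide (y), 202 mm long (x, roughly away from the robot); liner 6 mm above the worktop, walls 4 mm thick, 14 mm high. Origin: underside centre, on the worktop. A loose blue cup like the nested one already stands in it 60 mm towards +x; the half towards -x is free (a good spot: 40 mm towards -x). The trays lie side by side; which is left varies.
There are look-alikes about, which are no part of the job. Leave any pink or red look-alike of the part that bears cup_wide_centre alone.

How it is judged:
On the way:
1. the yellow cup is out of the blue cup, the two side by side or further apart (horizontal distance between cup_narrow_centre and cup_wide_centre above 0.06 m), for 0.2 s.
At the end, for the whole second after the job is handed in: The yellow cup stands in the narrow tray and the blue cup in the wide tray: each with its axis inside the tray's walls, its centre within 10 mm of the height it has when standing on the liner, upright within 10 degrees, at rest (x of cup_narrow_centre in the frame of row_narrow between -0.1 and 0.1 m and y of cup_narrow_centre in the frame of row_narrow between -0.035 and 0.035 m and z of cup_narrow_centre in the frame of row_narrow between 0.038 and 0.058 m and angle between each of cup_narrow_centre, cup_wide_centre's own z axis and vertical below 0.17 rad and linear speed of each of cup_narrow, cup_wide below 0.02 m/s and x of cup_wide_centre in the frame of row_wide between -0.1 and 0.1 m and y of cup_wide_centre in the frame of row_wide between -0.045 and 0.045 m and z of cup_wide_centre in the frame of row_wide between 0.021 and 0.041 m); the robot touches nothing.
It also fails if it takes over 62 s, if anything falls off the work surface, if the arm or the gripper's body presses on something with over 40 N, if the wrist force passes 120 N, or if a joint passes its speed limit or range.

## Robot

A 7-joint arm with a two-finger parallel gripper is mounted at the origin on a cart in front of the work surface, level with it; the furniture and walls round the work are solid. World frame = base frame: x ahead of the robot, y to its left, z up, the work surface at z = 0. Lengths are in m, angles in rad, forces in N, time in s.
With the tool pointing down it reaches from about 0.35 to 0.9 m from the base axis. Payload 7.2 kg.
Tool frame: the origin (TCP) lies between the finger pads; the fingertips stand 17 mm ahead of it and the grasp point (between the pads) lies 2 mm behind it (arm.tip_reach is the x of the fingertips in the tool frame, in m); x points along the fingers, y is the direction in which the jaws open and shut, and the axes are right-handed (so a half turn about x gives the same grasp; the last joint's range is limited). The gripper opens to 88 mm and grips with 3 to 60 N. Pads are 20 mm wide; open, the fingers measure 115 mm over their backs; the gripper's body (75 mm by 178 mm) begins 61 mm behind the grasp point.
Start: joints at [-1.212, 0.411, -0.013, 1.596, 0.006, 1.134, -0.082], TCP at [0.259, 0.569, 0.24] pointing down, gripper open.
Joint ranges: [-2.95, 2.95], [-0.29, 1.99], [-1.47, 1.44], [0.14, 2.54], [-1.03, 4.17], [0.13, 1.85], [-2.86, 2.86]. Speed limits (rad/s): [2.39, 2.39, 3.01, 3.01, 3.14, 3.14, 3.14].

## Interface

Orientations are given as a rotation vector (axis times angle).
In Python, from bench import arm gives the robot as it stands.
- The arm moves only by the tool servo_tool, never from a script. Its argument "moves" is a list of rows, each an object of numbers: "dx", "dy", "dz": the shift along the tool's x, y, z normalised to -1 to 1, where 1 is 40 cm; "spin": the turn about the tool's x normalised to -1 to 1, where 1 is 30 degrees; "jaw": the opening, from 0 (shut) to 1 (fully open). A call has 1 to 20 rows; each row is the pose to reach, as a shift and turn from the pose commanded when the call began, along the tool's axes at that moment; what a row does not reach only later rows make up. A row lasts 1/12 s, in which the tool goes at most 41.7 mm and 7.16 degrees, less where a joint would pass 70% of its speed; a pose out of reach is approached as far as the arm can. A call with a number of a shift or a turn outside -1 to 1 is refused whole. A call with a gripper value outside its range is refused whole. The fingers move at their own pace and stop on an object; "squeeze" is the grip in N (left out, the last holds). Time passes only in rows, so rows that repeat a pose let the fingers close. It gives the time, the measured TCP pose, the force and the opening at its end, in the units of the state.
- arm.get_obs(): the state, without advancing time (a new reading comes with each control period).
- arm.read_camera(name): name is "scene" or "top"; returns the picture (400x640x3 uint8, red, green, blue); there is no depth.
- arm.calibration(name): a dict with "fx", "fy", "cx", "cy" (pixels), "k1" (the pictures are not rectified: a ray, as slopes to the right and down, at radius r is drawn at 1 + k1 r^2 times it, then the intrinsics apply), "cam_to_world" (4x4, takes a point from camera to world coordinates). Camera axes: x right, y up, looking along -z (the intrinsics and any distortion apply to the point x, -y, -z); pixel columns grow to the right and rows downward; lengths in m; the calibration is good to about 2 mm. A picture is of the moment at which its call begins. calibration takes no time and is no camera call.
- arm.close_job(): hands the job in, once; it reports no verdict.
Trained networks look in the newest picture that a camera, given by its name, has taken for a name from the list of things; names that differ only in an ending like _2 or _b are one class to them, and where a whole thing is asked for, a point or a joint stands for the part that bears it (a point fixed in the world has none). Each returns a list of dicts, best first, with "p" (0 to 1); they miss things now and then, are a little off and sometimes report something else, mostly with a low value. They report only what shows in the picture. A call takes as long as a camera call. They do not tell look-alikes from the thing itself.
- arm.cut_out(camera, query): "mask" (400x640 bool, what is visible of it).
- arm.landmark_of(camera, query): "point" ([x, y, z] in m, in the coordinates of the camera as it stood for that picture, good to about 4 mm: a listed point, or the origin of a listed thing).
The state is a dict: "time": time; "q": joint angles; "joint_vel": joint speeds; "joint_torque": joint torques, N m; "position": TCP position; "ee_rot": TCP orientation; "ft_force": force on the tool from outside, world axes, zero at the start; "ft_torque": the same for the moment, N m; "gripper_width": opening from 0.0 (shut) to 1.0 (fully open).
Only numpy, scipy, OpenCV 4.12 (cv2) and the standard library are available. Lean on these libraries where they do the work, as an engineer would, in place of code of your own. Each camera call takes 0.05 s, during which the arm holds its last target.

## Working session

There is one attempt and no reset: what is moved stays moved. The work goes in short steps, Python scripts to look and compute and a tool call to move; the robot and the scene stay as the last step left them, time stands still between calls to the robot, and variables do not carry over. Pictures are saved under pics/ and viewed, and the job is handed in when it is done.

Besides the shell and the picture viewer there is one more tool, called after "Call:" as a command line: name --argument value ..., lists and objects as JSON in quotes. servo_tool: Moves the arm, as the interface text tells. Its arguments: {"type":"object","properties":{"moves":{"type":"array","items":{"type":"object","properties":{"dx":{"type":"number","minimum":-1,"maximum":1},"dy":{"type":"number","minimum":-1,"maximum":1},"dz":{"type":"number","minimum":-1,"maximum":1},"spin":{"type":"number","minimum":-1,"maximum":1},"jaw":{"type":"number"}}}},"squeeze":{"type":"number"}},"required":["moves"]}

```bash
mkdir -p pics; python3 - <<'E'
from bench import arm
import cv2,numpy as np
np.set_printoptions(precision=4,suppress=True)
for n in("scene","top"):
    im=arm.read_camera(n); cv2.imwrite(f"pics/{n}0.png",im[:,:,::-1])
    c=arm.calibration(n);print(n,c)
    T=np.array(c["cam_to_world"])
    for q in("cup_narrow_centre","cup_wide_centre","row_narrow","row_wide"):
        for d in arm.landmark_of(n,q)[:4]:
            print(q,round(d["p"],2),(T@np.r_[d["point"],1])[:3])
o=arm.get_obs();print(o["time"],o["position"],o["ee_rot"],o["gripper_width"],arm.tip_reach)
E
```

```text
scene {'fx': 478.3578516788617, 'fy': 478.3578516788617, 'cx': 316.8143735854748, 'cy': 198.15487230448858, 'k1': -0.016531018096592246, 'cam_to_world': array([[ 0.4601,  0.4459, -0.7678, -0.4368],
       [-0.8876,  0.2533, -0.3848, -0.4371],
       [ 0.0229,  0.8585,  0.5123,  0.6356],
       [ 0.    ,  0.    ,  0.    ,  1.    ]])}
cup_narrow_centre 0.87 [0.4592 0.2159 0.0477]
cup_wide_centre 0.82 [0.4665 0.2133 0.025 ]
cup_wide_centre 0.79 [0.4906 0.1118 0.0295]
cup_wide_centre 0.24 [ 0.5165 -0.0438  0.0049]
row_narrow 0.72 [ 0.5133 -0.0449  0.0035]
row_wide 0.88 [ 0.4978 -0.2837 -0.0017]
top {'fx': 412.48643791957727, 'fy': 412.48643791957727, 'cx': 320.03388698181243, 'cy': 201.0612114211451, 'k1': 0.021273076664632875, 'cam_to_world': array([[-0.0066,  0.9924, -0.1229,  0.3212],
       [-1.    , -0.007 , -0.0021,  0.0012],
       [-0.0029,  0.1229,  0.9924,  0.9863],
       [ 0.    ,  0.    ,  0.    ,  1.    ]])}
cup_narrow_centre 0.85 [0.4619 0.2126 0.0421]
cup_wide_centre 0.8 [0.4918 0.1044 0.0268]
cup_wide_centre 0.74 [0.3528 0.2155 0.028 ]
cup_wide_centre 0.62 [0.4637 0.2123 0.0245]
row_narrow 0.97 [ 0.5131 -0.0465  0.0006]
row_wide 0.92 [ 0.4922 -0.2833  0.0056]
0.5 [0.2587 0.5689 0.2396] [ 0.3347  1.5448 -0.3349] 0.9994285554378337 0.017
```

View pics/scene0.png

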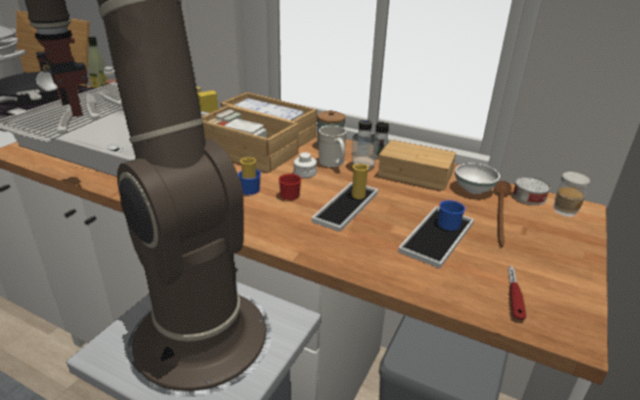

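View pics/top0.png

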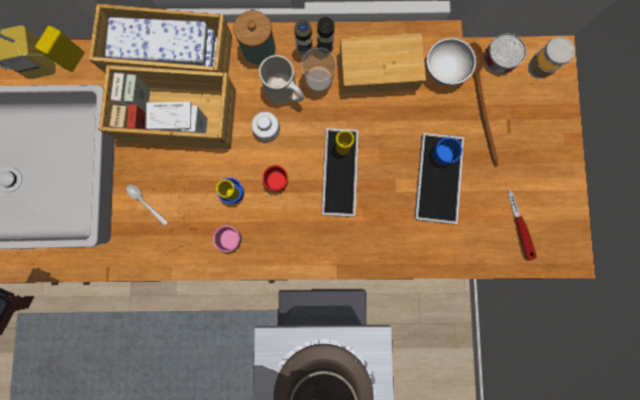

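```bash
cat > h.py <<'E'
from bench import arm
import cv2,numpy as np
from scipy.spatial.transform import Rotation as Ro
np.set_printoptions(precision=4,suppress=True)
def ray(n,uv,z):
    c=arm.calibration(n);T=np.array(c["cam_to_world"])
    K=np.array([[c["fx"],0,c["cx"]],[0,c["fy"],c["cy"]],[0,0,1]])
    p=cv2.undistortPoints(np.array([[uv]],float),K,np.array([c["k1"],0,0,0,0.]))[0,0]
    d=T[:3,:3]@np.array([p[0],-p[1],-1]);o=T[:3,3]
    return (o+d*(z-o[2])/d[2])[:2]
def proj(n,P):
    c=arm.calibration(n);T=np.linalg.inv(np.array(c["cam_to_world"]))
    p=T[:3,:3]@np.array(P)+T[:3,3];x,y=p[0]/-p[2],-p[1]/-p[2];s=1+c["k1"]*(x*x+y*y)
    return np.array([c["fx"]*x*s+c["cx"],c["fy"]*y*s+c["cy"]])
def circ(n,c,r,z):
    return np.array([proj(n,[c[0]+r*np.cos(a),c[1]+r*np.sin(a),z]) for a in np.linspace(0,2*np.pi,40)])
E
python3 - <<'E'
from h import *
o=arm.get_obs();R=Ro.from_rotvec(o["ee_rot"]).as_matrix();print(R)
im=cv2.imread("pics/top0.png")
print(ray("top",(225.5,187.5),.089),ray("top",(231,191.5),.05))
S=6
x0,y0,w,h=195,150,100,100
big=cv2.resize(im[y0:y0+h,x0:x0+w],None,fx=S,fy=S,interpolation=cv2.INTER_CUBIC)
def d(c,r,z,col):
    p=((circ("top",c,r,z)-[x0,y0]+.5)*S).astype(int);cv2.polylines(big,[p],True,col,1)
c=(.4625,.2125)
d(c,.02,.089,(255,255,255));d(c,.03,.05,(0,255,0));d(c,.026,0,(0,0,0))
cv2.imwrite("pics/c1.png",big)
im=cv2.imread("pics/scene0.png");x0,y0,w,h=210,140,100,70
big=cv2.resize(im[y0:y0+h,x0:x0+w],None,fx=S,fy=S,interpolation=cv2.INTER_CUBIC)
def d(c,r,z,col):
    p=((circ("scene",c,r,z)-[x0,y0]+.5)*S).astype(int);cv2.polylines(big,[p],True,col,1)
d(c,.02,.089,(255,255,255));d(c,.03,.05,(0,255,0));d(c,.026,0,(0,0,0))
cv2.imwrite("pics/c2.png",big)
E
```

```text
[[-0.      0.414   0.9103]
 [-0.0001  0.9103 -0.414 ]
 [-1.     -0.0001  0.    ]]
[0.4638 0.2109] [0.4606 0.2072]
```

View pics/c1.png

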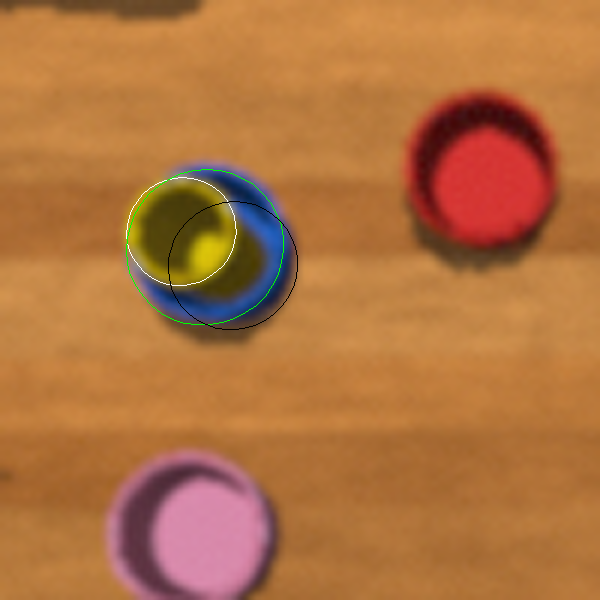

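View pics/c2.png

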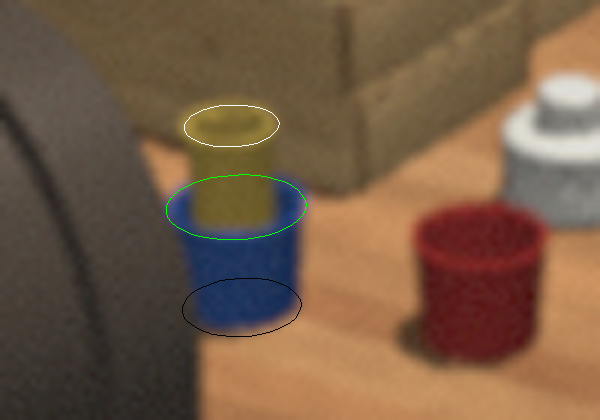

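Call:
servo_tool --moves '[{"dx": 0.2,"dy": -0.6,"dz": 0.833,"spin": -0.815,"jaw": 1},{"dx": 0.2,"dy": -0.6,"dz": 0.833,"spin": -0.815,"jaw": 1},{"dx": 0.2,"dy": -0.6,"dz": 0.833,"spin": -0.815,"jaw": 1},{"dx": 0.2,"dy": -0.6,"dz": 0.833,"spin": -0.815,"jaw": 1},{"dx": 0.2,"dy": -0.6,"dz": 0.833,"spin": -0.815,"jaw": 1},{"dx": 0.2,"dy": -0.6,"dz": 0.833,"spin": -0.815,"jaw": 1},{"dx": 0.2,"dy": -0.6,"dz": 0.833,"spin": -0.815,"jaw": 1},{"dx": 0.2,"dy": -0.6,"dz": 0.833,"spin": -0.815,"jaw": 1},{"dx": 0.2,"dy": -0.6,"dz": 0.833,"spin": -0.815,"jaw": 1},{"dx": 0.2,"dy": -0.6,"dz": 0.833,"spin": -0.815,"jaw": 1},{"dx": 0.2,"dy": -0.6,"dz": 0.833,"spin": -0.815,"jaw": 1},{"dx": 0.2,"dy": -0.6,"dz": 0.833,"spin": -0.815,"jaw": 1},{"dx": 0.2,"dy": -0.6,"dz": 0.833,"spin": -0.815,"jaw": 1},{"dx": 0.2,"dy": -0.6,"dz": 0.833,"spin": -0.815,"jaw": 1}]'

```text
time: 1.67
position: [0.4622, 0.2142, 0.1599]
ee_rot: [-0.001, 1.571, 0.002]
ft_force: [0.2, 1.5, -0.5]
gripper_width: 0.999
```

Call:
servo_tool --moves '[{"dx": 0.08,"jaw": 0.9},{"dx": 0.15,"jaw": 0.9},{"dx": 0.215,"jaw": 0.9},{"dx": 0.215,"jaw": 0.9},{"dx": 0.215,"jaw": 0.9},{"dx": 0.215,"jaw": 0.2},{"dx": 0.215,"jaw": 0.2},{"dx": 0.215,"jaw": 0.2},{"dx": 0.215,"jaw": 0.2},{"dx": 0.215,"jaw": 0.2},{"dx": 0.215,"jaw": 0.2},{"dx": 0.215,"jaw": 0.2},{"dx": 0.215,"jaw": 0.2},{"dx": 0.215,"jaw": 0.2},{"dx": 0.215,"jaw": 0.2}]' --squeeze 15

```text
$.moves[0]: bad value
```

Call:
servo_tool --moves '[{"dx": 0.08,"dy": 0,"dz": 0,"spin": 0,"jaw": 0.9},{"dx": 0.15,"dy": 0,"dz": 0,"spin": 0,"jaw": 0.9},{"dx": 0.215,"dy": 0,"dz": 0,"spin": 0,"jaw": 0.9},{"dx": 0.215,"dy": 0,"dz": 0,"spin": 0,"jaw": 0.9},{"dx": 0.215,"dy": 0,"dz": 0,"spin": 0,"jaw": 0.9},{"dx": 0.215,"dy": 0,"dz": 0,"spin": 0,"jaw": 0.2},{"dx": 0.215,"dy": 0,"dz": 0,"spin": 0,"jaw": 0.2},{"dx": 0.215,"dy": 0,"dz": 0,"spin": 0,"jaw": 0.2},{"dx": 0.215,"dy": 0,"dz": 0,"spin": 0,"jaw": 0.2},{"dx": 0.215,"dy": 0,"dz": 0,"spin": 0,"jaw": 0.2},{"dx": 0.215,"dy": 0,"dz": 0,"spin": 0,"jaw": 0.2},{"dx": 0.215,"dy": 0,"dz": 0,"spin": 0,"jaw": 0.2},{"dx": 0.215,"dy": 0,"dz": 0,"spin": 0,"jaw": 0.2},{"dx": 0.215,"dy": 0,"dz": 0,"spin": 0,"jaw": 0.2}]' --squeeze 15

```text
time: 2.83
position: [0.463, 0.2127, 0.0739]
ee_rot: [0.0, 1.57, 0.0]
ft_force: [-0.2, -0.1, 4.4]
gripper_width: 0.437
```

Call:
servo_tool --moves '[{"dx": -0.03,"dy": 0,"dz": 0,"spin": 0,"jaw": 0.2},{"dx": -0.08,"dy": 0,"dz": 0,"spin": 0,"jaw": 0.2},{"dx": -0.13,"dy": 0,"dz": 0,"spin": 0,"jaw": 0.2},{"dx": -0.19,"dy": 0,"dz": 0,"spin": 0,"jaw": 0.2},{"dx": -0.25,"dy": 0,"dz": 0,"spin": 0,"jaw": 0.2},{"dx": -0.3,"dy": 0,"dz": 0,"spin": 0,"jaw": 0.2},{"dx": -0.33,"dy": 0,"dz": 0,"spin": 0,"jaw": 0.2},{"dx": -0.33,"dy": 0,"dz": 0,"spin": 0,"jaw": 0.2}]'

```text
time: 3.5
position: [0.4638, 0.213, 0.208]
ee_rot: [0.002, 1.567, 0.001]
ft_force: [0.5, 0.3, 0.0]
gripper_width: 0.437
```

```bash
python3 - <<'E'
from h import *
for n in("scene","top"):
    im=arm.read_camera(n); cv2.imwrite(f"pics/{n}1.png",im[:,:,::-1])
    T=np.array(arm.calibration(n)["cam_to_world"])
    for q in("cup_narrow_centre","cup_wide_centre","row_narrow","row_wide"):
        for d in arm.landmark_of(n,q)[:4]: print(n,q,round(d["p"],2),(T@np.r_[d["point"],1])[:3])
im=cv2.imread("pics/top0.png")
# tray corners check: yaw
for q in("row_narrow","row_wide"):
    m=arm.cut_out("top",q)[0]["mask"].astype(np.uint8);r=cv2.minAreaRect(cv2.findNonZero(m));b=cv2.boxPoints(r)
    W=np.array([ray("top",p,.014) for p in b]);print(q,W,W.mean(0))
E
```

```text
scene cup_narrow_centre 0.87 [0.4635 0.214  0.1811]
scene cup_wide_centre 0.97 [0.4669 0.2133 0.024 ]
scene cup_wide_centre 0.86 [0.4906 0.1128 0.0294]
scene row_narrow 0.68 [ 0.5147 -0.046   0.0018]
scene row_wide 0.67 [ 0.4984 -0.2842 -0.0026]
top cup_narrow_centre 0.59 [0.4602 0.2095 0.1761]
top cup_wide_centre 0.77 [0.3515 0.2153 0.0267]
top cup_wide_centre 0.68 [0.4642 0.2128 0.0247]
top cup_wide_centre 0.65 [0.492  0.1038 0.0303]
top row_narrow 0.75 [ 0.5127 -0.0473  0.0012]
top row_narrow 0.63 [0.4625 0.2134 0.0215]
top row_wide 0.8 [ 0.4955 -0.2813  0.0046]
row_narrow [[ 0.4072 -0.002 ]
 [ 0.6187 -0.0105]
 [ 0.6153 -0.092 ]
 [ 0.4041 -0.0815]] [ 0.5113 -0.0465]
row_wide [[ 0.3941 -0.2192]
 [ 0.6071 -0.2442]
 [ 0.5974 -0.3457]
 [ 0.3852 -0.3182]] [ 0.496  -0.2818]
```

View pics/scene1.png

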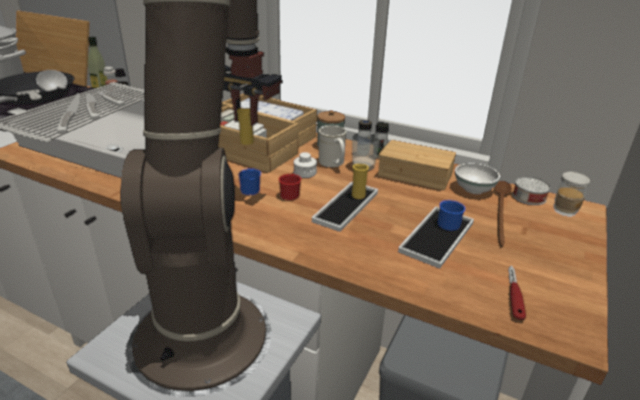

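View pics/top1.png

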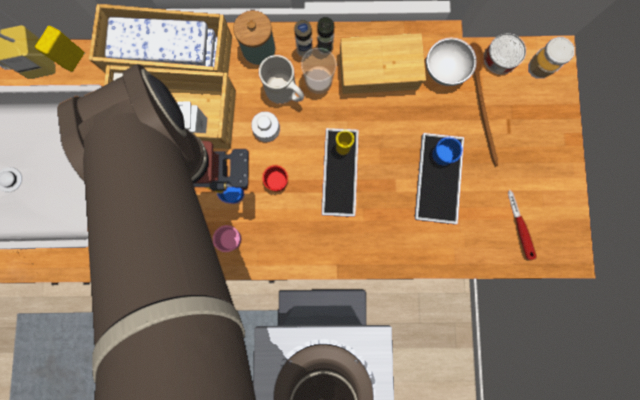

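Call:
servo_tool --moves '[{"dx": 0,"dy": -0.08,"dz": 0.003,"spin": 0,"jaw": 0.2},{"dx": 0,"dy": -0.17,"dz": 0.006,"spin": 0,"jaw": 0.2},{"dx": 0,"dy": -0.26,"dz": 0.01,"spin": 0,"jaw": 0.2},{"dx": 0,"dy": -0.35,"dz": 0.014,"spin": 0,"jaw": 0.2},{"dx": 0,"dy": -0.44,"dz": 0.018,"spin": 0,"jaw": 0.2},{"dx": 0,"dy": -0.53,"dz": 0.022,"spin": 0,"jaw": 0.2},{"dx": 0.03,"dy": -0.6,"dz": 0.024,"spin": 0,"jaw": 0.2},{"dx": 0.06,"dy": -0.641,"dz": 0.024,"spin": 0,"jaw": 0.2},{"dx": 0.12,"dy": -0.641,"dz": 0.024,"spin": 0,"jaw": 0.2},{"dx": 0.18,"dy": -0.641,"dz": 0.024,"spin": 0,"jaw": 0.2},{"dx": 0.24,"dy": -0.641,"dz": 0.024,"spin": 0,"jaw": 0.2},{"dx": 0.28,"dy": -0.641,"dz": 0.024,"spin": 0,"jaw": 0.2},{"dx": 0.29,"dy": -0.641,"dz": 0.024,"spin": 0,"jaw": 0.2},{"dx": 0.29,"dy": -0.641,"dz": 0.024,"spin": 0,"jaw": 0.2},{"dx": 0.29,"dy": -0.641,"dz": 0.024,"spin": 0,"jaw": 0.2}]'

```text
time: 5.35
position: [0.4727, -0.0439, 0.0902]
ee_rot: [-0.0, 1.57, -0.0]
ft_force: [0.4, -0.1, -0.7]
gripper_width: 0.433
```

```bash
python3 - <<'E'
from h import *
o=arm.get_obs();print(o["position"],o["time"])
for n in("scene",):
    im=arm.read_camera(n); cv2.imwrite(f"pics/{n}2.png",cv2.resize(im[120:270,240:440,::-1],None,fx=4,fy=4))
E
```

```text
[ 0.4727 -0.0439  0.0902] 5.35
```

View pics/scene2.png

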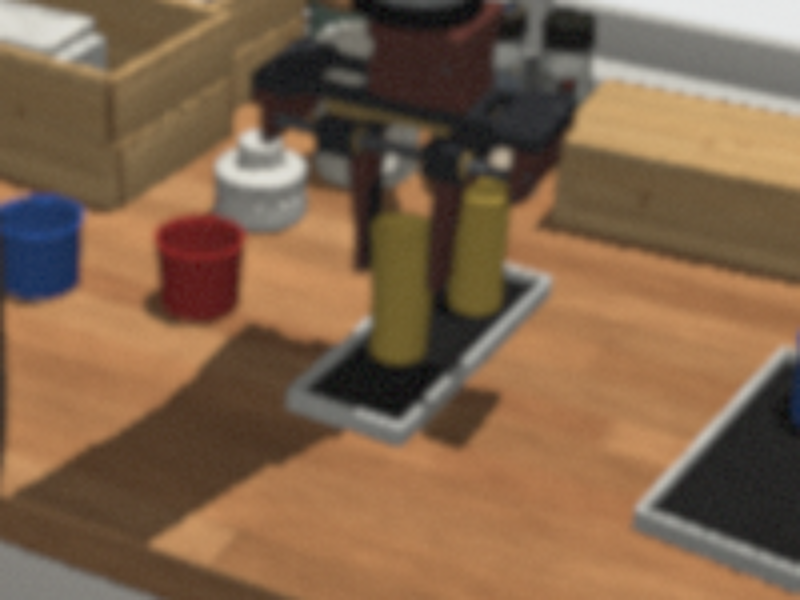

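Call:
servo_tool --moves '[{"dx": 0.01,"dy": 0,"dz": 0,"spin": 0,"jaw": 0.2},{"dx": 0.02,"dy": 0,"dz": 0,"spin": 0,"jaw": 0.2},{"dx": 0.028,"dy": 0,"dz": 0,"spin": 0,"jaw": 0.2},{"dx": 0.034,"dy": 0,"dz": 0,"spin": 0,"jaw": 0.2},{"dx": 0.038,"dy": 0,"dz": 0,"spin": 0,"jaw": 0.2},{"dx": 0.038,"dy": 0,"dz": 0,"spin": 0,"jaw": 0.2},{"dx": 0.038,"dy": 0,"dz": 0,"spin": 0,"jaw": 0.2}]'

```text
time: 5.98
position: [0.4728, -0.0438, 0.0749]
ee_rot: [0.0, 1.57, 0.0]
ft_force: [-1.2, 0.8, 4.7]
gripper_width: 0.434
```

```bash
python3 - <<'E'
from h import *
o=arm.get_obs();print(o["position"],o["ft_force"])
im=arm.read_camera("scene"); cv2.imwrite(f"pics/scene3.png",cv2.resize(im[150:250,300:400,::-1],None,fx=6,fy=6,interpolation=2))
T=np.array(arm.calibration("scene")["cam_to_world"])
for d in arm.landmark_of("scene","cup_narrow_centre")[:4]: print(d["p"],(T@np.r_[d["point"],1])[:3])
E
```

```text
[ 0.4728 -0.0438  0.0749] [-1.2404  0.8114  4.7053]
0.95 [ 0.4704 -0.0446  0.0493]
```

View pics/scene3.png

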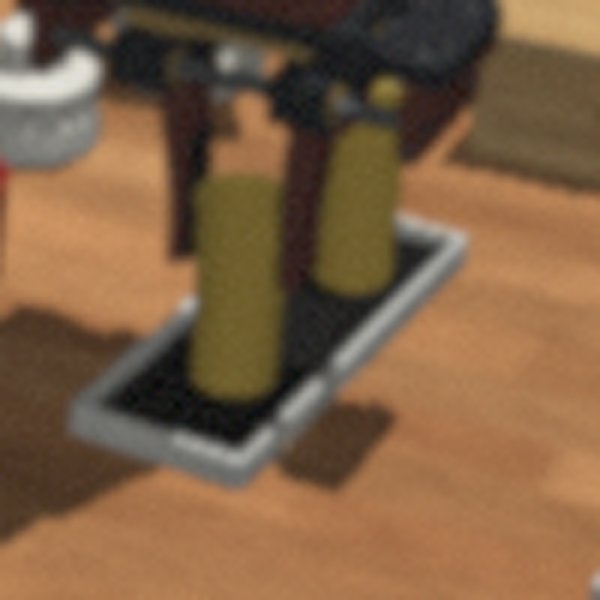

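Call:
servo_tool --moves '[{"dx": 0,"dy": 0,"dz": 0,"spin": 0,"jaw": 0.5},{"dx": 0,"dy": 0,"dz": 0,"spin": 0,"jaw": 0.6},{"dx": 0,"dy": 0,"dz": 0,"spin": 0,"jaw": 0.75},{"dx": 0,"dy": 0,"dz": 0,"spin": 0,"jaw": 0.75},{"dx": 0,"dy": 0,"dz": 0,"spin": 0,"jaw": 0.75},{"dx": -0.04,"dy": 0,"dz": 0,"spin": 0,"jaw": 0.75},{"dx": -0.1,"dy": 0,"dz": 0,"spin": 0,"jaw": 0.75},{"dx": -0.2,"dy": 0,"dz": 0,"spin": 0,"jaw": 0.75},{"dx": -0.25,"dy": 0,"dz": 0,"spin": 0,"jaw": 0.9},{"dx": -0.25,"dy": 0,"dz": 0,"spin": 0,"jaw": 1}]'

```text
time: 6.92
position: [0.4747, -0.0441, 0.1786]
ee_rot: [0.001, 1.564, 0.0]
ft_force: [0.9, 0.1, 0.2]
gripper_width: 0.866
```

```bash
python3 - <<'E'
from h import *
o=arm.get_obs();print(o["position"],o["ft_force"],o["gripper_width"])
im=arm.read_camera("scene"); cv2.imwrite(f"pics/scene4.png",im[:,:,::-1])
im=im[:,:,::-1].copy();c=(.463,.211);x0,y0,S=210,140,6
big=cv2.resize(im[y0:y0+100,x0:x0+130],None,fx=S,fy=S,interpolation=2)
for r,z in((.03,.05),(.026,0)): cv2.polylines(big,[((circ("scene",c,r,z)-[x0,y0]+.5)*S).astype(int)],True,(0,255,0),1)
cv2.imwrite("pics/c4.png",big)
im=arm.read_camera("top")[:,:,::-1].copy()
x0,y0=195,150;big=cv2.resize(im[y0:y0+100,x0:x0+130],None,fx=S,fy=S,interpolation=2)
for r,z in((.03,.05),(.026,0)): cv2.polylines(big,[((circ("top",c,r,z)-[x0,y0]+.5)*S).astype(int)],True,(0,255,0),1)
cv2.imwrite("pics/t4.png",big)
for n in("scene","top"):
  T=np.array(arm.calibration(n)["cam_to_world"])
  for q in ("cup_narrow_centre","cup_wide_centre"):
    for d in arm.landmark_of(n,q)[:4]: print(q,d["p"],(T@np.r_[d["point"],1])[:3])
E
```

```text
[ 0.4747 -0.0441  0.1786] [0.929  0.1176 0.2477] 0.8659786420045169
cup_narrow_centre 0.81 [ 0.4703 -0.0406  0.0494]
cup_wide_centre 0.92 [0.4883 0.108  0.028 ]
cup_wide_centre 0.61 [0.4671 0.2138 0.0271]
cup_wide_centre 0.93 [0.4619 0.2113 0.0255]
cup_wide_centre 0.8 [0.4915 0.106  0.031 ]
cup_wide_centre 0.74 [0.3559 0.2148 0.0266]
```

View pics/scene4.png

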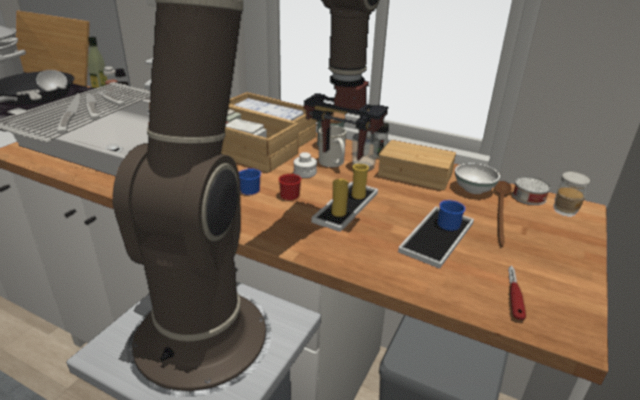

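View pics/c4.png

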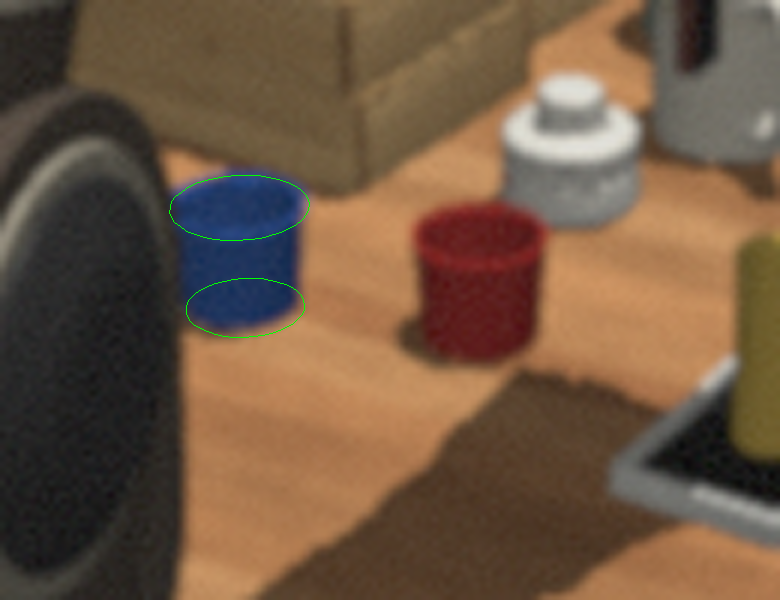

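View pics/t4.png

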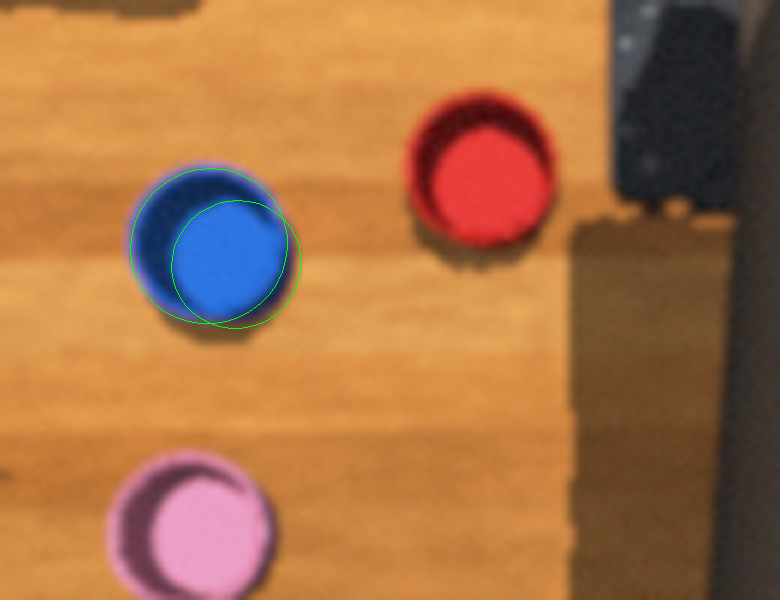

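Call:
servo_tool --moves '[{"dx": 0,"dy": 0.08,"dz": 0,"spin": 0,"jaw": 1},{"dx": 0,"dy": 0.18,"dz": -0.01,"spin": 0,"jaw": 1},{"dx": 0,"dy": 0.28,"dz": -0.02,"spin": 0,"jaw": 1},{"dx": 0,"dy": 0.38,"dz": -0.02,"spin": 0,"jaw": 1},{"dx": 0,"dy": 0.48,"dz": -0.02,"spin": 0,"jaw": 1},{"dx": 0,"dy": 0.58,"dz": -0.02,"spin": 0,"jaw": 1},{"dx": 0,"dy": 0.64,"dz": -0.02,"spin": 0,"jaw": 1},{"dx": 0.1,"dy": 0.64,"dz": -0.02,"spin": 0,"jaw": 1},{"dx": 0.15,"dy": 0.64,"dz": -0.02,"spin": 0,"jaw": 1},{"dx": 0.2,"dy": 0.64,"dz": -0.02,"spin": 0,"jaw": 1},{"dx": 0.2,"dy": 0.64,"dz": -0.02,"spin": 0,"jaw": 1},{"dx": 0.2,"dy": 0.64,"dz": -0.02,"spin": 0,"jaw": 1}]'

```text
time: 8.22
position: [0.4633, 0.2115, 0.0931]
ee_rot: [-0.001, 1.574, -0.002]
ft_force: [-0.1, 0.0, -0.5]
gripper_width: 0.997
```

```bash
python3 - <<'E'
from h import *
o=arm.get_obs();print(o["position"],o["gripper_width"])
im=arm.read_camera("scene"); cv2.imwrite(f"pics/scene5.png",cv2.resize(im[110:230,200:330,::-1],None,fx=5,fy=5,interpolation=2))
E
```

```text
[0.4633 0.2115 0.0931] 0.9967925986189398
```

View pics/scene5.png

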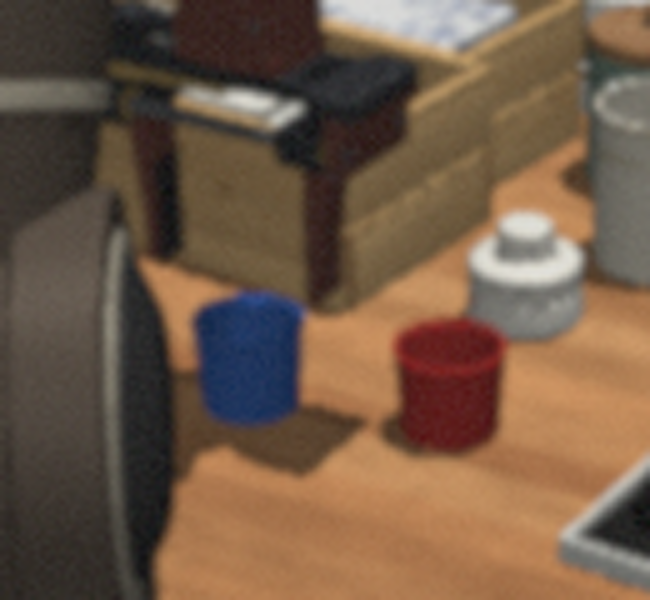

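Call:
servo_tool --moves '[{"dx": 0.05,"dy": 0,"dz": 0,"spin": 0,"jaw": 1},{"dx": 0.1,"dy": 0,"dz": 0,"spin": 0,"jaw": 1},{"dx": 0.14,"dy": 0,"dz": 0,"spin": 0,"jaw": 1},{"dx": 0.157,"dy": 0,"dz": 0,"spin": 0,"jaw": 1},{"dx": 0.157,"dy": 0,"dz": 0,"spin": 0,"jaw": 1},{"dx": 0.157,"dy": 0,"dz": 0,"spin": 0,"jaw": 0.4},{"dx": 0.157,"dy": 0,"dz": 0,"spin": 0,"jaw": 0.4},{"dx": 0.157,"dy": 0,"dz": 0,"spin": 0,"jaw": 0.4},{"dx": 0.157,"dy": 0,"dz": 0,"spin": 0,"jaw": 0.4},{"dx": 0.157,"dy": 0,"dz": 0,"spin": 0,"jaw": 0.4},{"dx": 0.157,"dy": 0,"dz": 0,"spin": 0,"jaw": 0.4},{"dx": 0.157,"dy": 0,"dz": 0,"spin": 0,"jaw": 0.4},{"dx": 0.157,"dy": 0,"dz": 0,"spin": 0,"jaw": 0.4}]' --squeeze 15

```text
time: 9.35
position: [0.4648, 0.2123, 0.0324]
ee_rot: [0.001, 1.57, 0.0]
ft_force: [-1.1, -1.1, 6.8]
gripper_width: 0.675
```

Call:
servo_tool --moves '[{"dx": -0.03,"dy": 0,"dz": 0,"spin": 0,"jaw": 0.4},{"dx": -0.08,"dy": 0,"dz": 0,"spin": 0,"jaw": 0.4},{"dx": -0.14,"dy": 0,"dz": 0,"spin": 0,"jaw": 0.4},{"dx": -0.2,"dy": 0,"dz": 0,"spin": 0,"jaw": 0.4},{"dx": -0.26,"dy": 0,"dz": 0,"spin": 0,"jaw": 0.4},{"dx": -0.32,"dy": 0,"dz": 0,"spin": 0,"jaw": 0.4},{"dx": -0.35,"dy": 0,"dz": 0,"spin": 0,"jaw": 0.4},{"dx": -0.35,"dy": 0,"dz": 0,"spin": 0,"jaw": 0.4}]'

```text
time: 10.02
position: [0.4656, 0.2128, 0.1745]
ee_rot: [0.002, 1.567, 0.002]
ft_force: [0.7, 1.2, -0.6]
gripper_width: 0.678
```

```bash
python3 - <<'E'
from h import *
o=arm.get_obs();print(o["position"],o["gripper_width"])
im=arm.read_camera("scene"); cv2.imwrite(f"pics/scene6.png",cv2.resize(im[80:230,200:390,::-1],None,fx=4,fy=4,interpolation=2))
E
```

```text
[0.4656 0.2128 0.1745] 0.6782391068708526
```

View pics/scene6.png

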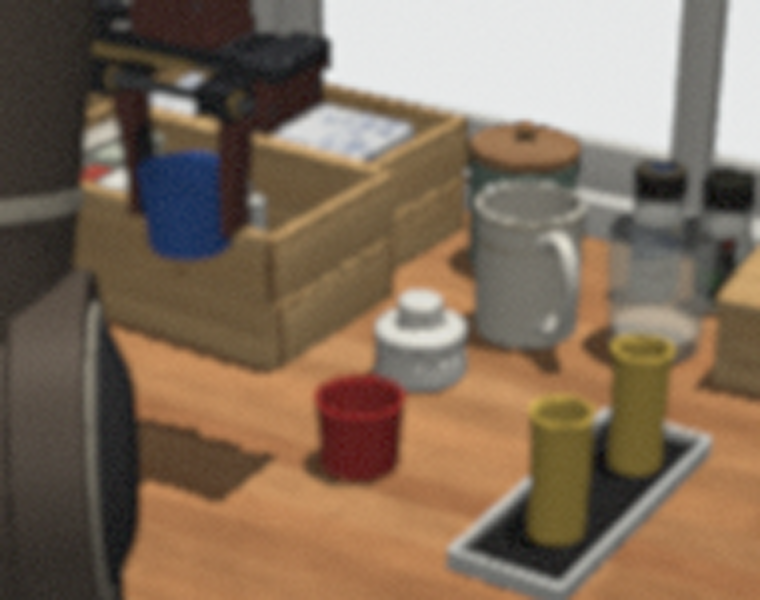

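Call:
servo_tool --moves '[{"dx": -0.01,"dy": -0.06,"dz": 0,"spin": 0,"jaw": 0.4},{"dx": -0.02,"dy": -0.15,"dz": 0,"spin": 0,"jaw": 0.4},{"dx": -0.02,"dy": -0.24,"dz": 0,"spin": 0,"jaw": 0.4},{"dx": -0.02,"dy": -0.33,"dz": 0,"spin": 0,"jaw": 0.4},{"dx": -0.02,"dy": -0.42,"dz": 0,"spin": 0,"jaw": 0.4},{"dx": -0.02,"dy": -0.51,"dz": 0,"spin": 0,"jaw": 0.4},{"dx": -0.02,"dy": -0.6,"dz": -0.01,"spin": 0,"jaw": 0.4},{"dx": -0.02,"dy": -0.69,"dz": -0.01,"spin": 0,"jaw": 0.4},{"dx": -0.02,"dy": -0.78,"dz": -0.02,"spin": 0,"jaw": 0.4},{"dx": -0.02,"dy": -0.86,"dz": -0.02,"spin": 0,"jaw": 0.4},{"dx": -0.02,"dy": -0.9,"dz": -0.02,"spin": 0,"jaw": 0.4}]'

```text
time: 10.98
position: [0.4546, -0.152, 0.1784]
ee_rot: [0.002, 1.573, -0.004]
ft_force: [0.9, -0.5, -0.8]
gripper_width: 0.676
```

Call:
servo_tool --moves '[{"dx": 0,"dy": -0.08,"dz": 0,"spin": 0,"jaw": 0.4},{"dx": 0,"dy": -0.16,"dz": 0,"spin": 0,"jaw": 0.4},{"dx": 0,"dy": -0.24,"dz": 0,"spin": 0,"jaw": 0.4},{"dx": 0.03,"dy": -0.3,"dz": 0,"spin": 0,"jaw": 0.4},{"dx": 0.08,"dy": -0.322,"dz": 0,"spin": 0,"jaw": 0.4},{"dx": 0.14,"dy": -0.322,"dz": 0,"spin": 0,"jaw": 0.4},{"dx": 0.2,"dy": -0.322,"dz": 0,"spin": 0,"jaw": 0.4},{"dx": 0.26,"dy": -0.322,"dz": 0,"spin": 0,"jaw": 0.4},{"dx": 0.3,"dy": -0.322,"dz": 0,"spin": 0,"jaw": 0.4},{"dx": 0.31,"dy": -0.322,"dz": 0,"spin": 0,"jaw": 0.4},{"dx": 0.31,"dy": -0.322,"dz": 0,"spin": 0,"jaw": 0.4},{"dx": 0.31,"dy": -0.322,"dz": 0,"spin": 0,"jaw": 0.4}]'

```text
time: 11.98
position: [0.456, -0.2767, 0.0554]
ee_rot: [0.0, 1.572, -0.0]
ft_force: [0.3, 0.1, -1.1]
gripper_width: 0.681
```

```bash
python3 - <<'E'
from h import *
o=arm.get_obs();print(o["position"],o["gripper_width"])
im=arm.read_camera("scene"); cv2.imwrite(f"pics/scene7.png",cv2.resize(im[120:270,320:510,::-1],None,fx=4,fy=4,interpolation=2))
T=np.array(arm.calibration("scene")["cam_to_world"])
for q in ("cup_wide_centre","row_wide"):
  for d in arm.landmark_of("scene",q)[:4]: print(d["p"],(T@np.r_[d["point"],1])[:3])
E
```

```text
[ 0.456  -0.2767  0.0554] 0.6811169343825341
0.77 [ 0.46   -0.2759  0.0517]
0.68 [0.4934 0.1167 0.0324]
0.63 [ 0.4981 -0.2837 -0.0034]
```

View pics/scene7.png

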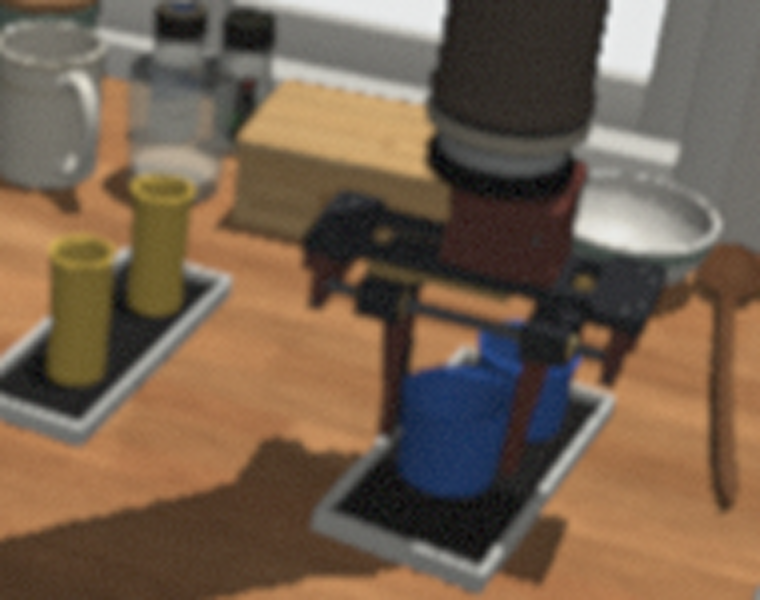

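Call:
servo_tool --moves '[{"dx": 0.012,"dy": 0,"dz": 0,"spin": 0,"jaw": 0.4},{"dx": 0.022,"dy": 0,"dz": 0,"spin": 0,"jaw": 0.4},{"dx": 0.03,"dy": 0,"dz": 0,"spin": 0,"jaw": 0.4},{"dx": 0.036,"dy": 0,"dz": 0,"spin": 0,"jaw": 0.4},{"dx": 0.041,"dy": 0,"dz": 0,"spin": 0,"jaw": 0.4},{"dx": 0.041,"dy": 0,"dz": 0,"spin": 0,"jaw": 0.4},{"dx": 0.041,"dy": 0,"dz": 0,"spin": 0,"jaw": 0.4}]'

```text
time: 12.72
position: [0.4562, -0.2767, 0.0391]
ee_rot: [0.0, 1.571, 0.0]
ft_force: [0.3, -0.7, 0.2]
gripper_width: 0.679
```

Call:
servo_tool --moves '[{"dx": 0.003,"dy": 0,"dz": 0,"spin": 0,"jaw": 0.4},{"dx": 0.006,"dy": 0,"dz": 0,"spin": 0,"jaw": 0.4},{"dx": 0.006,"dy": 0,"dz": 0,"spin": 0,"jaw": 0.4}]'

```text
time: 12.97
position: [0.4566, -0.2768, 0.038]
ee_rot: [0.0, 1.57, -0.0]
ft_force: [-3.3, 2.3, 11.5]
gripper_width: 0.679
```

Contact with the liner; release and rise.

Call:
servo_tool --moves '[{"dx": 0,"dy": 0,"dz": 0,"spin": 0,"jaw": 0.72},{"dx": 0,"dy": 0,"dz": 0,"spin": 0,"jaw": 0.8},{"dx": 0,"dy": 0,"dz": 0,"spin": 0,"jaw": 0.9},{"dx": 0,"dy": 0,"dz": 0,"spin": 0,"jaw": 0.95},{"dx": 0,"dy": 0,"dz": 0,"spin": 0,"jaw": 0.95},{"dx": -0.04,"dy": 0,"dz": 0,"spin": 0,"jaw": 0.95},{"dx": -0.1,"dy": 0,"dz": 0,"spin": 0,"jaw": 0.95},{"dx": -0.2,"dy": 0,"dz": 0,"spin": 0,"jaw": 0.95},{"dx": -0.3,"dy": 0,"dz": 0,"spin": 0,"jaw": 0.95},{"dx": -0.4,"dy": 0,"dz": 0,"spin": 0,"jaw": 0.95},{"dx": -0.45,"dy": 0,"dz": 0,"spin": 0,"jaw": 0.95},{"dx": -0.45,"dy": 0,"dz": 0,"spin": 0,"jaw": 0.95},{"dx": -0.45,"dy": 0,"dz": 0,"spin": 0,"jaw": 0.95}]'

```text
time: 14.05
position: [0.4568, -0.2768, 0.2178]
ee_rot: [-0.001, 1.568, -0.0]
ft_force: [-0.2, -0.2, -0.6]
gripper_width: 0.95
```

```bash
python3 - <<'E'
from h import *
o=arm.get_obs();print(o["position"],o["gripper_width"],o["ft_force"])
for n in("scene","top"):
  im=arm.read_camera(n); cv2.imwrite(f"pics/{n}8.png",cv2.resize(im[80:270,290:510,::-1],None,fx=3,fy=3,interpolation=2))
  T=np.array(arm.calibration(n)["cam_to_world"])
  for q in ("cup_narrow_centre","cup_wide_centre","row_narrow","row_wide"):
    for d in arm.landmark_of(n,q)[:4]: print(n,q,d["p"],(T@np.r_[d["point"],1])[:3])
E
```

```text
[ 0.4568 -0.2768  0.2178] 0.9499526151655269 [-0.1698 -0.1712 -0.6222]
scene cup_narrow_centre 0.67 [ 0.471  -0.0421  0.0515]
scene cup_wide_centre 0.84 [ 0.4581 -0.274   0.0317]
scene row_narrow 0.73 [ 0.5119 -0.0453  0.004 ]
scene row_wide 0.8 [ 0.5011 -0.2816 -0.0027]
top cup_narrow_centre 0.71 [ 0.4707 -0.0441  0.0491]
top cup_wide_centre 0.96 [ 0.4551 -0.2762  0.0297]
top cup_wide_centre 0.76 [0.3546 0.2161 0.0274]
top cup_wide_centre 0.72 [0.49   0.1051 0.0291]
top row_narrow 0.75 [ 0.5126 -0.0456  0.0019]
top row_wide 0.65 [ 0.4946 -0.2814  0.0022]
```

View pics/scene8.png

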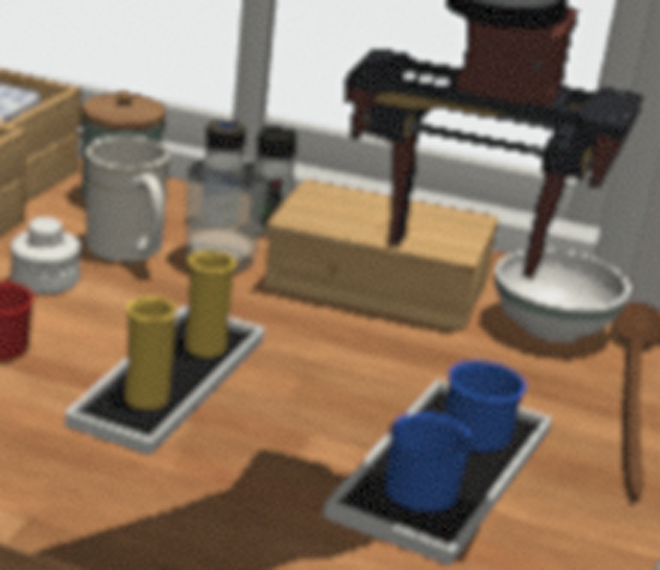

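View pics/top8.png

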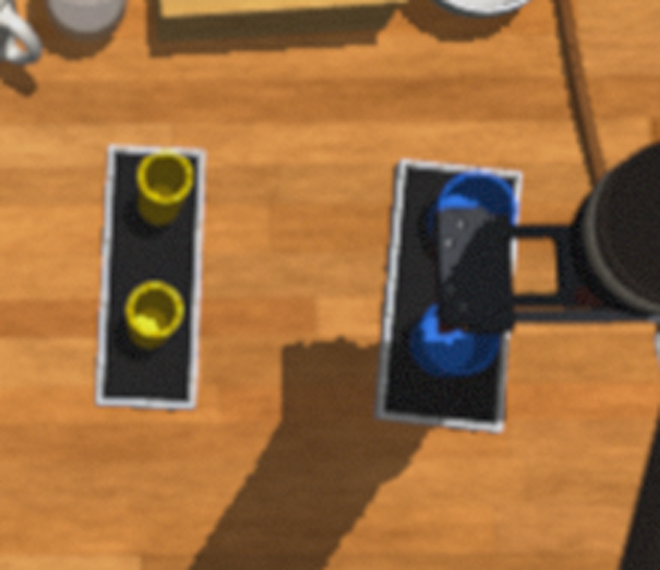

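Both cups look upright in their trays, and the gripper is clear of everything.

```bash
python3 -c "
from bench import arm
print(arm.close_job())"
```

```text
the job is handed in; nothing more can be done
None
```

I pulled the yellow cup out of the blue one and stood it in the narrow tray. The blue cup went in the wide tray. The job is handed in, at about 14.6 s on the robot's clock (limit 62 s).

- **Yellow cup:** the last camera check puts its centre at about (0.471, -0.043, 0.050). That is roughly 41 mm towards -x of the narrow tray's centre, at standing height.
- **Blue cup:** its centre is at about (0.457, -0.275, 0.031). That is roughly 40 mm towards -x of the wide tray's centre, also at standing height.
- **State at hand-in:** both cups looked upright in the scene picture. The open gripper was about 0.2 m above the trays with no contact force. I did not touch the pink and red cups.

None of the checks failed. The two cameras agreed on the cups to about 3 mm. They differed by about 7 mm along x on the wide tray's centre, which is small against the tray's ±100 mm allowance. In the last top view the arm partly hid the blue cup, so its upright stance rests mainly on the scene picture and on the contact force felt when it was set down. I did not measure either cup's tilt or speed directly.

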